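# Take the square spray-head pack off its peg and file it in the sorter

## Task

Among the three packs on the peg stand, take the square-bodied one off its peg: raise it so that its window clears the upturned tip while you slide it off, without wrenching the peg. Stand it upright by itself on the bare table and let go, then take it across its narrow edges, lower it, held all the way down, into the empty cell of the sorter so that it stands on the cell floor, and let go. Keep the pack upright throughout, leave the two round packs hanging and do not disturb the bottles, jar, tape roll or stapler.

Things in the scene. Friction and masses are not known exactly. Their poses are not given: they have to be found in the camera images.
- pack_mid (a point): Centre of the square white pack, loose, about 80 g: 64 mm wide (its y), 22 thick (its x), 120 tall (its z, up); this point is 60 mm above the underside. The lower 76 mm is a plain block with a flat foot, so it can stand by itself; the top 44 mm is the hang tab. At the start it hangs with its underside 71 mm above the table.
- pack_window (a point): Centre of the window in the square pack's hang tab, 38 mm above pack_mid. The tab is 64 mm wide, 12 thick, 44 high; the window goes through it along x, 20 wide and 28 high, leaving solid strips 22 wide left and right of it and 8 high above and below. The peg passes through it; the window's top rests on the peg.
- round1_mid (a point): A pack with a round body (disc of 68 mm diameter, 22 thick, centred 14 mm below this point) on another peg; this point is 60 mm below its top. Same hang tab as the square pack. Must stay hanging.
- round2_mid (a point): The second round-bodied pack, like the first, on the remaining peg. Must stay hanging.
- rack: Steel peg stand, fixed. Origin on the table under the middle peg; x points away from the pegs' tips. Level pegs, 6 mm diameter, axes 180 mm high, at y = -78, 0, +78 mm, run from x = -50 to the crossbar (x +62 to +74, 22 high, level with the pegs). Posts at x = 68, y = +/-140, 190 high; foot plate x +50 to +100, 8 thick. The packs' centres start at x = -22 to +8.
- peg_tip (a point): End of the middle peg's upturned tip (the others are alike, 78 mm to each side): from x = -50 the peg turns up to this point at x = -58, 192 mm high on its axis; 3 mm radius, round end. A hanging pack raised by 12 mm just clears the tip with its window's top; raised by 22 mm its window's bottom meets the peg's underside. About 17 mm is best.
- cell_in (a point): Centre of the floor of the sorter's empty cell, fixed, 10 mm above the table. Inside it is 72 mm along its x and 28 mm along its y (the pack's width goes along x, its thickness along y, either way round). All four walls, 4 mm thick, rise 36 mm from this floor.
- cell_top (a point): Centre of the empty cell's mouth, 98 mm above its floor: the height to which the middle 48 mm (x -24 to +24) of its two long walls rises. The two short ends are open above the 36 mm low walls, so fingers have room there but not beside the long walls.
- full1: A neighbouring cell of the same shape (36 mm wide along y, 80 long along x; cells stand 46 mm apart along y), filled with a square pack whose top is 130 mm above the table; fixed. Origin centred under the cell, 6 mm above the table. The three cells stand on a fixed base plate 110 x 160 x 6 mm in any order.
- full2: The other filled cell, same as full1.
- bottle1_mid (a point): Standing bottle, 54 mm diameter, 150 tall, loose; its centre.
- bottle2_mid (a point): Standing bottle, 54 mm diameter, 150 tall, loose; its centre.
- bottle3_mid (a point): Standing bottle, 48 mm diameter, 140 tall, loose; its centre.
- jar_mid (a point): Jar, 60 mm diameter, 60 tall, loose; its centre.
- tape_mid (a point): Roll of tape lying flat, 72 mm diameter, 24 high, loose; its centre.
- stapler_mid (a point): Stapler body, 110 (its x) x 32 x 35 high, loose; its centre.
Mind the look-alikes: they are no part of the job. What is shaped like the part that bears pack_mid but blue or orange is not meant.

How it is judged (in metres and radians):
On the way, in this order (a step that is already met when the one before it is completed fails the run):
1. the square pack is clear of its peg, in front of the tips (x of pack_mid in the frame of rack below -0.074 m and height (world z) of pack_mid above 0.1 m), for 0.05 s.
2. the pack stands upright by itself on the bare table, released (height (world z) of pack_mid between 0.056 and 0.064 m and angle between pack_mid's own z axis and vertical below 0.06 rad and contact force between the fingers and pack below 0.05 N and linear speed of pack below 0.02 m/s), for 0.2 s.
3. the pack is held in the fingers with its foot less than 20 mm above the floor of the empty cell (z of pack_mid in the frame of cell_in below 0.08 m and contact force between the fingers and pack above 0.5 N and x of pack_mid in the frame of cell_in between -0.012 and 0.012 m and y of pack_mid in the frame of cell_in between -0.01 and 0.01 m), for 0.05 s.
At the end, for the whole second after the job is handed in: The square pack stands on the floor of the empty cell (underside within 5 mm of it), its width along the cell (within 0.15 rad), within 7 mm of the cell's centre lengthwise and 6 mm across, upright within 0.12 rad, at rest and released (x of pack_mid in the frame of cell_in between -0.007 and 0.007 m and y of pack_mid in the frame of cell_in between -0.006 and 0.006 m and z of pack_mid in the frame of cell_in between 0.055 and 0.064 m and angle between pack_mid's own z axis and vertical below 0.12 rad and angle between the y axis of pack_mid and the x axis of cell_in, either way round below 0.15 rad and linear speed of pack below 0.02 m/s and contact force between the fingers and pack below 0.05 N); the robot touches nothing.
It fails at once if the square pack tips over by more than 0.6 rad (angle between pack_mid's own z axis and vertical above 0.6 rad).
It fails at once if the pack is wrenched against the peg stand with more than 25 N (contact force between pack and rack above 25 N).
It fails at once if a round pack is moved by more than 35 mm or knocked off (distance of any of round1_mid, round2_mid from where it was at the start of the episode above 0.035 m).
It fails at once if a bottle, the jar, the tape roll or the stapler is moved by more than 30 mm (distance of any of bottle1_mid, bottle2_mid, bottle3_mid, jar_mid, tape_mid, stapler_mid from where it was at the start of the episode above 0.03 m).
It also fails if it takes over 69 s, if anything falls off the work surface, if the arm or the gripper's body presses on something with over 40 N, if the wrist force passes 120 N, or if a joint passes its speed limit or range.

## Robot

A 6-joint arm with a two-finger parallel gripper is mounted at the origin on the work surface. World frame = base frame: x ahead of the robot, y to its left, z up, the work surface at z = 0. Lengths are in mm, angles in degrees, forces in N, time in s.
With the tool pointing down it reaches from about 350 to 850 mm from the base axis. Payload 8.1 kg.
Tool frame: the origin (TCP) lies at the very end of the fingers, on their centre line; the grasp point (between the pads) lies 19 mm behind it (r.grip_depth is the distance from the TCP to the grasp point, in mm); y points along the fingers, z is the direction in which the jaws open and shut, and the axes are right-handed (so a half turn about y gives the same grasp; the last joint's range is limited). The gripper opens to 85 mm and grips with 20 to 120 N. Pads are 22 mm wide; open, the fingers measure 114 mm over their backs; the gripper's body (76 mm by 85 mm) begins 54 mm behind the grasp point. The pads swing forward as they close: fully open they stand 13 mm farther back than shut.
Start: joints at [70.107, 7.471, 85.268, -0, 87.261, -4.893], TCP at [155.27, 579.566, 231.292] pointing down, gripper open.
Joint ranges: [-169.43, 169.43], [-51.17, 129.36], [1.28, 143.12], [-76.62, 256.62], [0, 156.53], [-152.29, 152.29]. Speed limits (degrees/s): [136.94, 136.94, 159.86, 180, 180, 180].

## Interface

Orientations are given as [roll, pitch, yaw] about the fixed x, y, z axes, in that order (R = Rz(yaw) Ry(pitch) Rx(roll)).
In Python, from bench import readout, eyes, r gives the robot as it stands. The module is installed in compiled form; this text tells all that it offers.
- The arm moves only by the tool move_arm, never from a script. Its argument "motion" is text: rows parted by semicolons, each of 6 numbers parted by spaces: the shift along the world's x, y, z in cm, then the turn, a rotation vector about the world's x, y, z in degrees. A call has 1 to 10 rows; each row is the pose to reach, as a shift and turn from the pose commanded when the call began; what a row does not reach only later rows make up. A row lasts 1/12 s, in which the tool goes at most 41.7 mm and 7.16 degrees, less where a joint would pass 70% of its speed; a pose out of reach is approached as far as the arm can. A call with a gripper value outside its range is refused whole. "fingers" is the finger opening in cm, from 0 to 8.54, set as the call begins (left out, the last holds). The fingers move at their own pace and stop on an object; "squeeze" is the grip in N (left out, the last holds). Time passes only in rows, so rows that repeat a pose let the fingers close. It gives the time, the measured TCP pose, the force and the opening at its end, in the units of the state.
- readout.sense(): the state, without advancing time (a new reading comes with each control period).
- eyes.snapshot(name): name is "scene" or "top" or "wrist"; returns a dict with "image" (384x512x3 uint8, blue, green, red), "fx", "fy", "cx", "cy" (pixels), "dist_coeffs" ([k1, k2, p1, p2, k3] as OpenCV has them; the pictures are not rectified), "world_to_cam" (4x4, takes a point from world to camera coordinates). Camera axes: x right, y down, z forward; pixel columns grow to the right and rows downward; lengths in mm; the calibration is good to about 2 mm. A picture is of the moment at which its call begins. There is no depth.
- r.hand_in(): hands the job in, once; it reports no verdict.
The state is a dict: "time": time; "joint_pos": joint angles; "qd": joint speeds; "joint_efforts": joint torques, N m; "tool_pos": TCP position; "tcp_rot": TCP orientation; "ft_force": force on the tool from outside, world axes, zero at the start; "wrist_torque": the same for the moment, N m; "finger_gap": finger opening in mm.
Only numpy, scipy, OpenCV 4.12 (cv2) and the standard library are available. Lean on these libraries where they do the work, as an engineer would, in place of code of your own. Each camera call takes 0.05 s, during which the arm holds its last target. There are 200 camera calls.

## Working session

There is one attempt and no reset: what is moved stays moved. The work goes in short steps, Python scripts to look and compute and a tool call to move; the robot and the scene stay as the last step left them, time stands still between calls to the robot, and variables do not carry over. Pictures are saved under pics/ and viewed, about 8 in all and at most 12, crops included, and the job is handed in when it is done.

Besides the shell and the picture viewer there is one more tool, called after "Emit:" in YAML: its name, and indented under it one key for each argument. move_arm: Moves the arm, as the interface text tells. Its arguments: {"type":"object","properties":{"motion":{"type":"string"},"fingers":{"type":"number"},"squeeze":{"type":"number"}},"required":["motion"]}

```bash
mkdir -p pics; cat > h.py <<'E'
import numpy as np, cv2, pickle
from bench import readout, eyes, r
def snap(n):
    s=eyes.snapshot(n); pickle.dump(s,open(f'{n}.pkl','wb')); return s
def load(n): return pickle.load(open(f'{n}.pkl','rb'))
def K(s): return np.array([[s['fx'],0,s['cx']],[0,s['fy'],s['cy']],[0,0,1.]])
def ray(s,uv):
    p=cv2.undistortPoints(np.array(uv,float).reshape(-1,1,2),K(s),np.array(s['dist_coeffs'],float)).reshape(-1,2)
    T=np.array(s['world_to_cam']);R=T[:3,:3];c=-R.T@T[:3,3]
    return c,np.c_[p,np.ones(len(p))]@R
def onz(s,uv,z):
    c,d=ray(s,uv); return c+d*((z-c[2])/d[:,2])[:,None]
def proj(s,P):
    T=np.array(s['world_to_cam']);return cv2.projectPoints(np.array(P,float).reshape(-1,1,3),cv2.Rodrigues(T[:3,:3])[0],T[:3,3],K(s),np.array(s['dist_coeffs'],float))[0].reshape(-1,2)
def tri(s1,p1,s2,p2):
    a,d=ray(s1,[p1]);b,e=ray(s2,[p2]);d=d[0]/np.linalg.norm(d);e=e[0]/np.linalg.norm(e)
    t=np.linalg.lstsq(np.c_[d,-e],b-a,rcond=None)[0];P=a+t[0]*d;Q=b+t[1]*e
    return (P+Q)/2,np.linalg.norm(P-Q)
E
python3 - <<'E'
from h import *
for n in ['scene','top','wrist']:
    s=snap(n); cv2.imwrite(f'pics/{n}0.png',s['image'])
    T=np.array(s['world_to_cam']);print(n,(-T[:3,:3].T@T[:3,3]).round(),T[2,:3].round(2),s['fx'])
a=cv2.imread('pics/scene0.png');b=cv2.imread('pics/top0.png')
cv2.imwrite('pics/a.png',cv2.resize(a,(800,600),interpolation=cv2.INTER_CUBIC));cv2.imwrite('pics/b.png',cv2.resize(b,(800,600),interpolation=cv2.INTER_CUBIC))
print(readout.sense())
E
```

```text
scene [1105. -323. 1101.] [-0.48  0.32 -0.81] 442.23824609146845
top [ 229.   61. 1451.] [ 0.22 -0.01 -0.98] 455.197894606492
wrist [ 81. 600. 373.] [ 0.29 -0.08 -0.95] 275.74362570129614
{'time': 0.15, 'joint_pos': array([ 7.01086264e+01,  7.50691298e+00,  8.53130617e+01, -1.36455829e-03,
        8.72615733e+01, -4.89327362e+00]), 'qd': array([ 0.08474942, -0.13380628, -0.23769443,  0.11163782,  0.00309767,
       -0.08230832]), 'joint_efforts': array([ 7.02006491e-04, -5.70067513e+01, -5.01156557e+01, -1.97083755e-04,
        9.72795737e-03,  3.27827604e-05]), 'tool_pos': array([155.12143557, 579.17730247, 230.4852877 ]), 'tcp_rot': array([-9.00813671e+01,  5.59810539e-03, -1.49980378e+01]), 'ft_force': array([-0.08780637,  0.17169961,  0.32796119]), 'wrist_torque': array([ 0.00920668, -0.0268118 ,  0.01053678]), 'finger_gap': 85.50912072794533}
```

View pics/a.png

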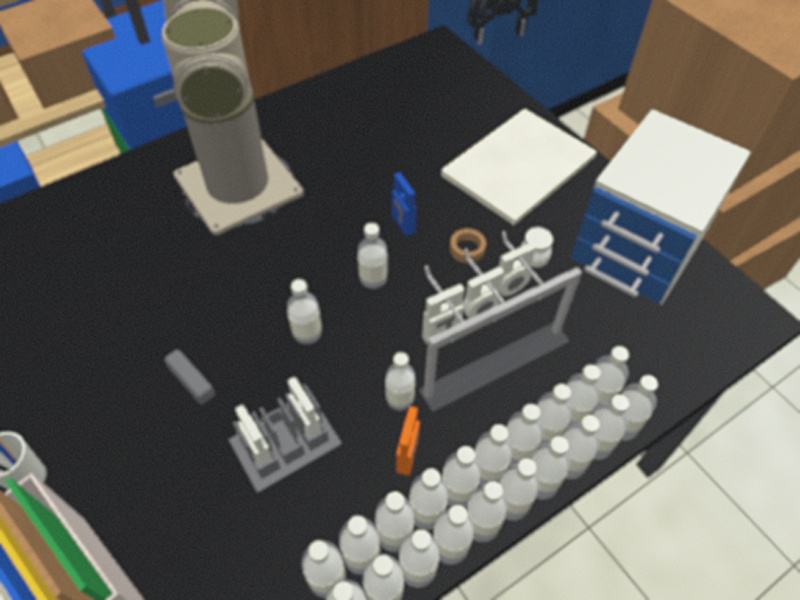

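View pics/b.png

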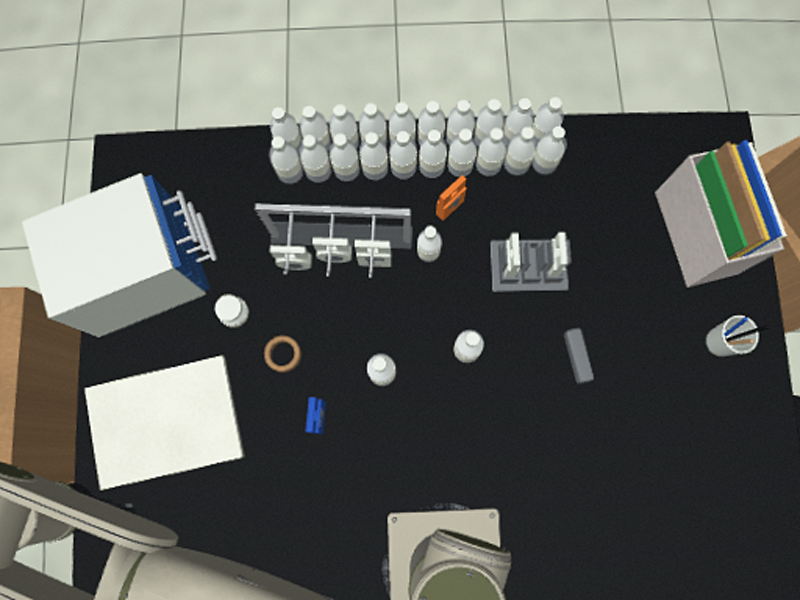

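The scene view shows the stand with three white packs at about (445,310), (485,295) and (515,270). The sorter is at (285,430) with its middle cell empty. The look-alikes are a blue pack at (403,205), an orange one at (408,440), and the two filled packs in the sorter at (250,432) and (305,400). In the top view the peg packs are at (291,255), (332,248) and (373,252). Next is a close crop to tell which pack is square.

```bash
python3 - <<'E'
from h import *
a=load('scene')['image'];b=load('top')['image']
A=cv2.resize(a[145:265,250:380],(520,480),interpolation=cv2.INTER_CUBIC)
B=cv2.resize(b[120:200,155:375],(800,291),interpolation=cv2.INTER_CUBIC)
A=cv2.resize(A,(330,305));C=np.zeros((600,800,3),np.uint8);C[:291]=B;C[293:598,:330]=A
W=cv2.resize(load('wrist')['image'],(400,300));C[295:595,340:740]=W
cv2.imwrite('pics/c.png',C)
E
```

```text
(no output)
```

View pics/c.png

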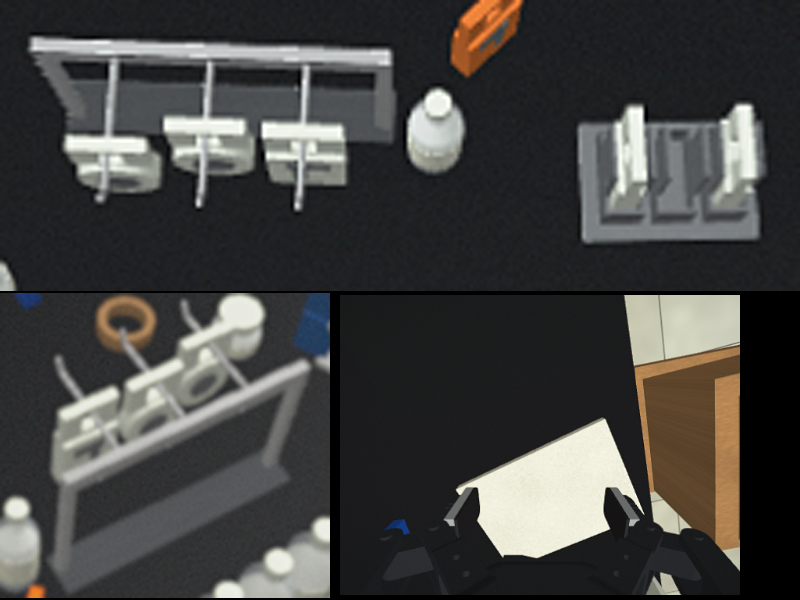

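Close up, the pack at crop (305,155) has a square body. That is the rightmost one in the top view at (373,252), the -y one, and in the scene view it is the left one at (445,310). The other two show round bodies. Blue, orange and the filled-cell packs are not candidates. Next I'll measure the rack, sorter and obstacles.

```bash
python3 - <<'E'
from h import *
np.set_printoptions(suppress=True,precision=1)
t=load('top'); s=load('scene')
B=lambda L:np.array(L)/3.636+[155,120]-.3
tips=onz(t,B([[100,203],[200,207],[298,208]]),192); print('tips',tips,np.diff(tips,axis=0))
bar=onz(t,B([[31,38],[391,52],[391,66],[31,50]]),191); print('bar',bar)
tab=onz(t,B([[265,125],[346,125],[346,131],[265,131]]),191); print('sq top',tab)
base=onz(t,B([[579,123],[582,242],[759,239],[764,122]]),6);print('base',base)
f=onz(t,B([[616,108],[642,108],[646,208]]),130);print('full?',f)
E800=lambda L:np.array(L)*.64
print('bottles top', onz(t,E800([[429,231]]),140),onz(t,E800([[380,362],[471,339]]),150),'jar',onz(t,E800([[231,309]]),60),'tape',onz(t,E800([[283,353]]),24),'stap',onz(t,E800([[578,355]]),35),'blue',onz(t,E800([[315,415]]),60))
# scene cross: tips
S=lambda L:np.array(L)
for m in tips: print('tip in scene crop px',(proj(s,[m])[0]-[250,145])*330/130+[0,293])
# light mask for sorter & orange
im=t['image'];hsv=cv2.cvtColor(im,cv2.COLOR_BGR2HSV)
g=cv2.inRange(hsv,(0,0,60),(180,70,255));g[:140]=0;g[200:]=0;g[:,:300]=0;g[:,400:]=0
for c in cv2.findContours(g,cv2.RETR_EXTERNAL,cv2.CHAIN_APPROX_SIMPLE)[0]:
    if cv2.contourArea(c)>300: print(cv2.boundingRect(c),cv2.minAreaRect(c))
cv2.imwrite('pics/d.png',np.hstack([cv2.resize(im[140:200,300:380],(640,480),interpolation=cv2.INTER_CUBIC)]))
E
```

```text
tips [[553.2 276.1 192. ]
 [546.8 197.2 192. ]
 [542.9 120.3 192. ]] [[ -6.5 -78.9   0. ]
 [ -3.9 -76.9   0. ]]
bar [[693.6 332.8 191. ]
 [669.   42.3 191. ]
 [657.2  42.7 191. ]
 [683.3 332.6 191. ]]
sq top [[612.  144.7 191. ]
 [609.4  80.4 191. ]
 [604.4  80.6 191. ]
 [607.1 144.8 191. ]]
base [[ 658.8 -128.9    6. ]
 [ 547.7 -124.3    6. ]
 [ 544.1 -284.4    6. ]
 [ 653.5 -299.     6. ]]
full? [[ 633.8 -144.5  130. ]
 [ 633.  -166.4  130. ]
 [ 546.9 -163.2  130. ]]
bottles top [[641.4   6.2 140. ]] [[390.8 108.  150. ]
 [426.7 -61.4 150. ]] jar [[519.7 407.6  60. ]] tape [[432.1 308.7  24. ]] stap [[ 402.5 -286.3   35. ]] blue [[303.4 240.7  60. ]]
tip in scene crop px [180.5 300.1]
tip in scene crop px [117.9 327.5]
tip in scene crop px [ 55.8 356.9]
(314, 148, 52, 39) ((339.5, 167.0), (38.0, 51.0), 90.0)
```

View pics/d.png

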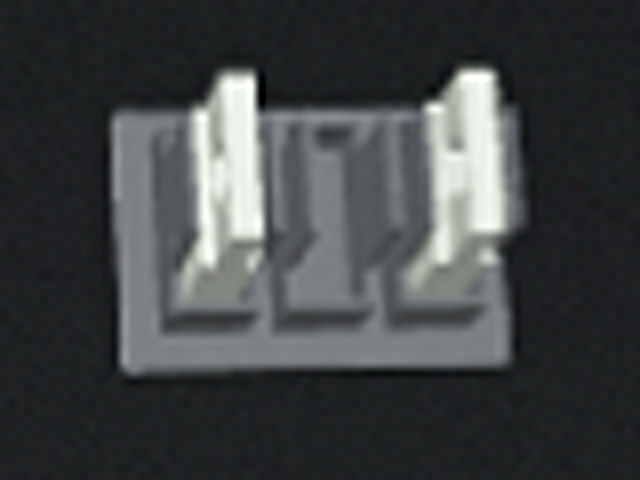

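Measurements hold together:
- **Tips:** 78.9 and 76.9 mm apart, expected 78.
- **Tab:** 64 mm wide.
- **Rack:** yaw about -4.5°, origin about (606.5, 193).
- **Square pack:** centre about (608, 113).

I can't use its narrow edges on the peg because the neighbour is only 14 mm away. Plan: come from above, grip the outer tab strip across its thickness, with jaws along the rack's x, at about (606.5, 92).

Emit:
move_arm:
  motion: "10 -5 8 0 0 -7;12 -15 8 0 0 -14;15 -20 8 0 0 -21;18 -23 8 0 0 -28;21 -26 8 0 0 -35;24 -29 8 0 0 -42;27 -32 8 0 0 -49;30 -35 8 0 0 -56;33 -38 8 0 0 -62;36 -41 8 0 0 -67"
  fingers: 4.0

```text
time: 0.98
tool_pos: [416.9, 274.0, 306.0]
tcp_rot: [-90.0, 0.0, -82.3]
ft_force: [0.4, -0.1, -0.1]
finger_gap: 39.9
```

```bash
python3 -c "
from h import *
q=readout.sense();print(q['tool_pos'],q['tcp_rot'],q['joint_pos'],q['finger_gap'],q['time'])"
```

```text
[416.91082099 274.04364113 306.03474243] [-8.99779748e+01  1.09147011e-02 -8.23097590e+01] [ 2.74253804e+01 -9.44664112e+00  9.42640832e+01  2.84785199e-03
  9.51581408e+01  1.97353982e+01] 39.92645887837343 0.9833
```

Emit:
move_arm:
  motion: "4 -4 0 0 0 -4;8 -8 0 0 0 -8;12 -12 0 0 0 -12;15 -15 -1 0 0 -12.2;17 -17 -2 0 0 -12.2;19 -18.2 -3 0 0 -12.2;19 -18.2 -3 0 0 -12.2;19 -18.2 -3 0 0 -12.2;19 -18.2 -3 0 0 -12.2"

```text
time: 1.73
tool_pos: [606.0, 92.9, 274.3]
tcp_rot: [-90.2, -0.0, -94.3]
ft_force: [0.2, -0.5, 0.4]
finger_gap: 39.9
```

```bash
python3 - <<'E'
from h import *
for n in ['scene','wrist','top']:snap(n)
a=load('scene');w=load('wrist');t=load('top')
C=np.zeros((600,800,3),np.uint8)
C[:300,:400]=cv2.resize(a['image'][130:250,230:390],(400,300),interpolation=cv2.INTER_CUBIC)
C[300:,:400]=cv2.resize(t['image'][110:215,175:315],(400,300),interpolation=cv2.INTER_CUBIC)
C[:300,400:]=cv2.resize(w['image'],(400,300),interpolation=cv2.INTER_AREA)
cv2.imwrite('pics/e.png',C)
T=np.array(w['world_to_cam']);print((-T[:3,:3].T@T[:3,3]).round(1),T[2,:3].round(2))
P=[[608,113,191],[606.4,92,191],[543.5,120,192],[547.7,198,192]]
print(proj(w,P)*400/512+[400,0])
E
```

```text
[612.7 172.1 417.8] [-0.02 -0.3  -0.95]
[[601.24641507 141.01180949]
 [601.21189348 159.28935835]
 [541.21917614 139.25682146]
 [532.87036867  61.20212038]]
```

View pics/e.png

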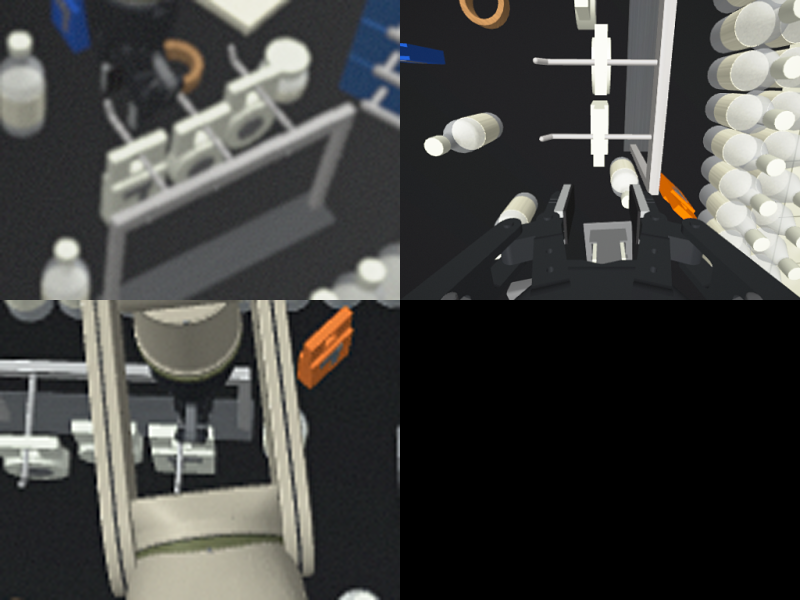

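The wrist view shows the square pack end-on with its tab top at about (599,133), the peg tip at (543,138) against a predicted (541,139), and the fingers at (562,215) and (635,215). Now I'll fit the tab top edges.

```bash
python3 - <<'E'
from h import *
np.set_printoptions(suppress=True,precision=1)
w=load('wrist');hsv=cv2.cvtColor(w['image'],cv2.COLOR_BGR2HSV)
m=cv2.inRange(hsv,(0,0,190),(180,45,255));m[:, :235]=0;m[:,285:]=0;m[:25]=0;m[216:]=0
k=cv2.connectedComponentsWithStats(m)
print(k[2][1:],k[3][1:])
for v in range(125,216,6):
    x=np.where(m[v])[0]; 
    if len(x): p=onz(w,[[x[0],v],[x[-1]+1,v]],191); print(v,x[0],x[-1],p[:,:2].ravel(), w['image'][v,x[0]-1:x[0]+14:3].mean(1))
E
```

```text
[[ 235   31   50   91 2122]
 [ 235  129   50   84 1883]
 [ 270  204   15   12  143]] [[257.3  76.5]
 [255.4 168.4]
 [278.2 210.2]]
131 246 264 [601.7 154.7 617.  153.5] [136.  215.7 215.7 215.7 215.7]
137 244 266 [599.7 150.  618.3 148.7] [ 78.  251.  213.  215.  215.7]
143 244 266 [599.3 145.3 618.  143.9] [ 77.3 250.3 250.  250.  250. ]
149 244 266 [598.9 140.4 617.7 139. ] [ 42.7 250.3 250.  250.  250. ]
155 244 266 [598.4 135.5 617.3 134.1] [ 44.3 250.3 250.  250.  250. ]
161 244 266 [598.  130.5 617.  129.1] [ 43.7 250.7 250.  250.  250. ]
167 244 265 [597.5 125.5 615.9 124.1] [ 38.7 250.3 250.  250.  250. ]
173 235 284 [589.5 120.9 631.5 117.8] [229.3 229.3 229.7 228.7 225.3]
179 244 265 [596.6 115.2 615.2 113.8] [ 15.  253.3 250.  250.  250. ]
185 244 265 [596.1 109.9 614.9 108.5] [ 19.3 251.3 250.  250.  250. ]
191 244 265 [595.7 104.6 614.5 103.2] [ 20.7 251.3 250.  250.  250. ]
197 244 265 [595.2  99.2 614.2  97.8] [ 25.  251.7 251.  250.  250. ]
203 248 261 [598.2  93.4 610.3  92.5] [143.3 250.3 250.  250.  251.3]
209 248 284 [597.7  87.9 630.1  85.5] [143.3 250.3 250.  250.  251.3]
215 270 284 [616.6  80.8 629.8  79.8] [158.3 200.3 207.3 212.  222.7]
```

The ledges match the body top at z = 147 and the tab top is 12.1 mm thick, as specified. Pack centre is about (605.5, 115), yaw about -4.8°, outer edge y about 83. I descend on the outer strip.

Emit:
move_arm:
  motion: "-0.2 0.1 -3 0 0 -0.3;-0.2 0.1 -6 0 0 -0.3;-0.2 0.1 -9 0 0 -0.3;-0.2 0.1 -11 0 0 -0.3;-0.2 0.1 -11.7 0 0 -0.3;-0.2 0.1 -11.7 0 0 -0.3;-0.2 0.1 -11.7 0 0 -0.3"

```text
time: 2.47
tool_pos: [604.4, 95.5, 160.3]
tcp_rot: [-89.9, 0.0, -94.4]
ft_force: [0.5, 0.5, 0.3]
finger_gap: 40.1
```

Emit:
move_arm:
  motion: "0 0 0 0 0 0;0 0 0 0 0 0;0 0 0 0 0 0;0 0 0 0 0 0;0 0 0 0 0 0;0 0 0 0 0 0;0 0 0 0 0 0;0 0 0 0 0 0"
  fingers: 0.6
  squeeze: 45

```text
time: 3.13
tool_pos: [605.2, 95.1, 161.1]
tcp_rot: [-89.8, 0.0, -94.5]
ft_force: [-2.2, 1.1, 7.2]
finger_gap: 11.3
```

```bash
python3 - <<'E'
from h import *
a=snap('scene');w=snap('wrist')
C=np.zeros((450,800,3),np.uint8)
C[:300,:400]=cv2.resize(a['image'][150:240,250:370],(400,300),interpolation=cv2.INTER_CUBIC)
C[:300,400:]=cv2.resize(w['image'][100:325,100:400],(400,300),interpolation=cv2.INTER_AREA)
cv2.imwrite('pics/f.png',C[:300])
E
```

```text
(no output)
```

View pics/f.png

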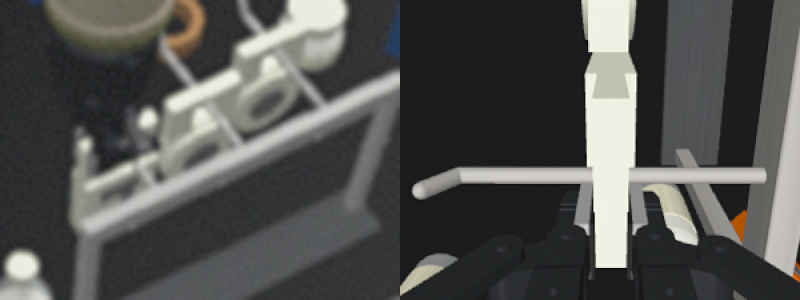

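The tab is gripped (gap 11.3) and the pack hangs straight. The 7 N vertical load comes from the pads swinging forward onto the peg. Raise by 17 mm in small steps.

Emit:
move_arm:
  motion: "0 0 0.3 0 0 0;0 0 0.6 0 0 0;0 0 0.9 0 0 0;0 0 1.2 0 0 0;0 0 1.5 0 0 0;0 0 1.7 0 0 0;0 0 1.7 0 0 0;0 0 1.7 0 0 0"

```text
time: 3.9
tool_pos: [604.2, 94.9, 175.9]
tcp_rot: [-90.0, 0.0, -94.5]
ft_force: [-0.5, -0.4, -0.8]
finger_gap: 11.3
```

```bash
python3 - <<'E'
from h import *
np.set_printoptions(suppress=True,precision=2)
q=readout.sense();print(q['tool_pos'],q['ft_force'],q['wrist_torque'])
a=snap('scene');w=snap('wrist')
C=np.zeros((300,800,3),np.uint8)
C[:300,:400]=cv2.resize(a['image'][150:240,250:370],(400,300),interpolation=cv2.INTER_CUBIC)
C[:300,400:]=cv2.resize(w['image'][100:325,100:400],(400,300),interpolation=cv2.INTER_AREA)
cv2.imwrite('pics/g.png',C[:300])
E
```

```text
[604.16  94.86 175.88] [-0.46 -0.39 -0.81] [0.   0.   0.03]
```

View pics/g.png

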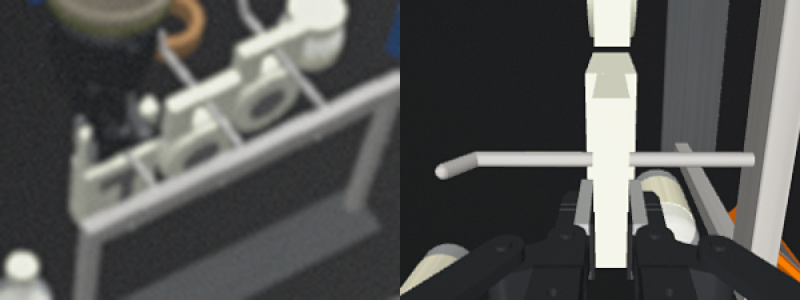

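The force is now just the pack's weight (-0.8 N) and it hangs clear of the peg, raised about 15 mm. I add 2 mm and slide along the peg.

Emit:
move_arm:
  motion: "0 0 0.2 0 0 0;-0.8 0.06 0.2 0 0 0;-1.6 0.13 0.2 0 0 0;-2.4 0.19 0.2 0 0 0;-3.2 0.26 0.2 0 0 0;-3.9 0.31 0.2 0 0 0;-3.9 0.31 0.2 0 0 0"

```text
time: 4.58
tool_pos: [563.6, 98.2, 177.8]
tcp_rot: [-90.0, 0.0, -94.5]
ft_force: [-0.7, 0.3, -2.1]
finger_gap: 10.9
```

```bash
python3 - <<'E'
from h import *
np.set_printoptions(suppress=True,precision=2)
w=snap('wrist');q=readout.sense();print(q['tool_pos'],q['ft_force'])
cv2.imwrite('pics/i.png',cv2.resize(w['image'][100:325,100:400],(600,450),interpolation=cv2.INTER_CUBIC))
E
```

```text
[564.36  98.12 177.95] [-0.31 -0.2  -1.22]
```

View pics/i.png

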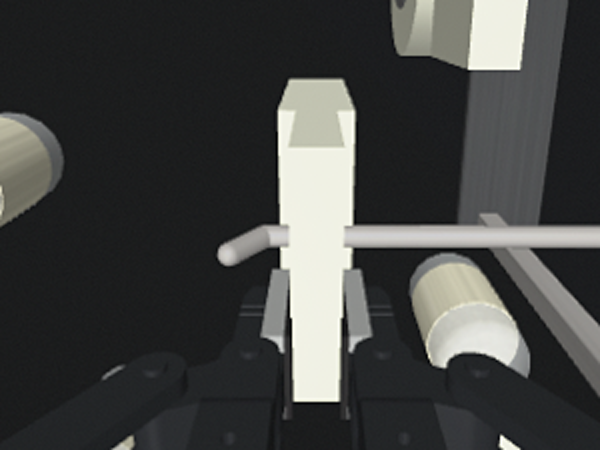

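The wrist view shows the pack square in the fingers, with the peg entering at (285,236) and the tip at (228,255) still ahead. Forces are low, so I continue off the tip.

Emit:
move_arm:
  motion: "-0.6 0.05 0 0 0 0;-1.2 0.1 0 0 0 0;-1.8 0.14 0 0 0 0;-2.4 0.19 0 0 0 0;-3.2 0.26 0 0 0 0;-4 0.32 0 0 0 0;-5 0.4 0 0 0 0;-6 0.48 0 0 0 0;-7 0.56 0 0 0 0;-7 0.56 0 0 0 0"

```text
time: 5.47
tool_pos: [493.3, 103.8, 177.6]
tcp_rot: [-90.0, -0.0, -94.5]
ft_force: [0.2, -0.5, -1.4]
finger_gap: 11.2
```

```bash
python3 - <<'E'
from h import *
np.set_printoptions(suppress=True,precision=2)
q=readout.sense();print(q['tool_pos'],q['ft_force'],q['wrist_torque'])
w=snap('wrist');a=snap('scene')
C=np.zeros((300,800,3),np.uint8)
C[:300,:400]=cv2.resize(a['image'][120:240,220:380],(400,300),interpolation=cv2.INTER_CUBIC)
C[:300,400:]=cv2.resize(w['image'],(400,300),interpolation=cv2.INTER_AREA)
cv2.imwrite('pics/j.png',C[:300])
E
```

```text
[493.35 103.78 177.64] [ 0.17 -0.5  -1.41] [-0.03  0.01  0.02]
```

View pics/j.png

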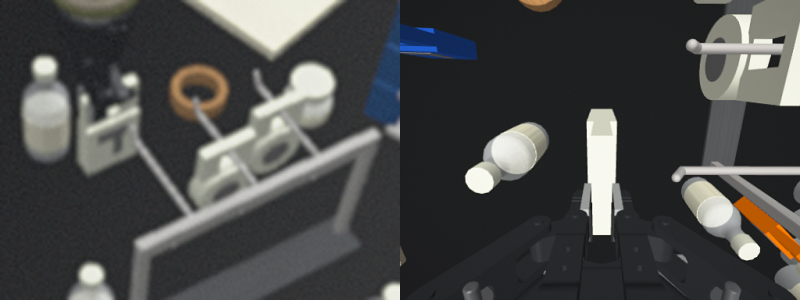

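Pack is clear of the tip, free and upright. It now goes to open table near (510, 20), turning 92° so that its width lies along world x.

Emit:
move_arm:
  motion: "0.8 -2 0 0 0 0;1.6 -4 0 0 0 7;2.4 -6 0 0 0 14;3.2 -7.5 0 0 0 21;3.8 -8.4 0 0 0 28;3.8 -8.4 0 0 0 35;3.8 -8.4 0 0 0 42;3.8 -8.4 0 0 0 49;3.8 -8.4 0 0 0 56;3.8 -8.4 0 0 0 63"

```text
time: 6.4
tool_pos: [533.6, 19.3, 177.7]
tcp_rot: [-90.0, -0.0, -31.2]
ft_force: [1.1, 0.1, -0.2]
finger_gap: 10.8
```

Emit:
move_arm:
  motion: "0 0 -1 0 0 7;0 0 -2 0 0 14;0 0 -3 0 0 21;0 0 -4 0 0 29;0 0 -5 0 0 29;0 0 -6 0 0 29;0 0 -7 0 0 29;0 0 -7.8 0 0 29;0 0 -7.8 0 0 29;0 0 -7.8 0 0 29"

```text
time: 7.23
tool_pos: [532.7, 19.5, 99.2]
tcp_rot: [-90.0, 0.1, -2.6]
ft_force: [0.1, 0.1, -0.8]
finger_gap: 11.3
```

```bash
python3 - <<'E'
from h import *
np.set_printoptions(suppress=True,precision=2)
q=readout.sense();print(q['tool_pos'],q['tcp_rot'],q['ft_force'],q['joint_pos'])
w=snap('wrist');a=snap('scene')
p=proj(a,[[511,20,0]])[0].astype(int);print(p)
C=np.zeros((400,800,3),np.uint8)
C[:400,:400]=cv2.resize(a['image'][p[1]-70:p[1]+30,p[0]-50:p[0]+50],(400,400),interpolation=cv2.INTER_CUBIC)
C[:300,400:]=cv2.resize(w['image'],(400,300),interpolation=cv2.INTER_AREA)
cv2.imwrite('pics/k.png',C)
E
```

```text
[532.66  19.55  99.16] [-90.     0.07  -2.57] [ 0.15  0.12 -0.78] [ -3.41   3.21 104.01  -0.    72.85 -90.84]
[234 218]
```

View pics/k.png

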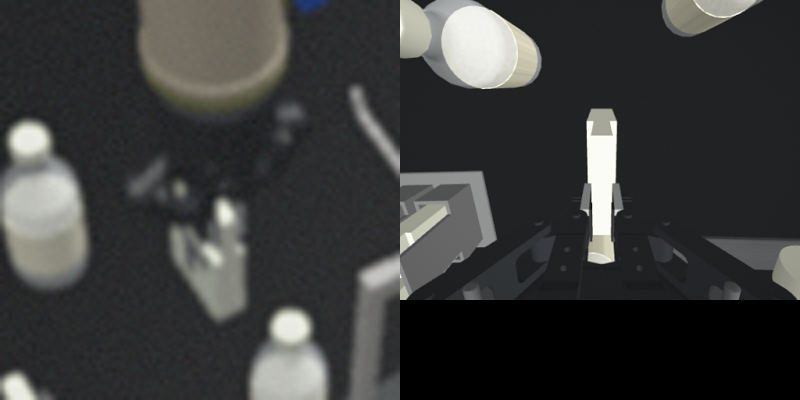

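The scene shows the pack upright with its foot just above the table and nothing near it. I lower gently.

Emit:
move_arm:
  motion: "0 0 -0.2 0 0 0;0 0 -0.4 0 0 0;0 0 -0.6 0 0 0;0 0 -0.75 0 0 0;0 0 -0.75 0 0 0"

```text
time: 7.75
tool_pos: [532.8, 19.6, 91.8]
tcp_rot: [-90.0, 0.0, -2.5]
ft_force: [-0.4, 0.2, -0.7]
finger_gap: 11.7
```

Emit:
move_arm:
  motion: "0 0 -0.1 0 0 0;0 0 -0.1 0 0 0;0 0 -0.1 0 0 0"

```text
time: 8.0
tool_pos: [533.0, 19.6, 91.3]
tcp_rot: [-90.0, 0.0, -2.5]
ft_force: [0.3, 0.1, -1.7]
finger_gap: 11.0
```

Emit:
move_arm:
  motion: "0 0 -0.1 0 0 0;0 0 -0.1 0 0 0;0 0 -0.1 0 0 0"

```text
time: 8.25
tool_pos: [533.4, 19.5, 90.6]
tcp_rot: [-90.0, -0.0, -2.5]
ft_force: [0.5, 0.3, 2.1]
finger_gap: 11.0
```

Contact with the table at TCP z = 90.6, as predicted (90). Release.

Emit:
move_arm:
  motion: "0 0 0 0 0 0;0 0 0 0 0 0;0 0 0 0 0 0;0 0 0 0 0 0;0 0 0 0 0 0;0 0 0 0 0 0"
  fingers: 3.5

```text
time: 8.75
tool_pos: [533.0, 19.6, 90.2]
tcp_rot: [-90.0, 0.0, -2.5]
ft_force: [-0.0, 0.2, -0.6]
finger_gap: 34.7
```

Emit:
move_arm:
  motion: "0 0 2 0 0 0;0 0 4 0 0 0;0 0 7 0 0 0;0 0 10 0 0 -7;0 0 12 0 0 -14;-2.2 0 12 0 0 -21;-2.2 0 12 0 0 -28;-2.2 0 12 0 0 -35;-2.2 0 12 0 0 -42;-2.2 0 12 0 0 -49"

```text
time: 9.58
tool_pos: [511.0, 19.6, 210.4]
tcp_rot: [-90.0, -0.0, -51.8]
ft_force: [-0.4, 1.0, 0.7]
finger_gap: 35.0
```

Emit:
move_arm:
  motion: "0 0 0 0 0 -7;0 0 0 0 0 -14;0 0 0 0 0 -21;0 0 0 0 0 -28;0 0 0 0 0 -35;0 0 0 0 0 -41;0 0 0 0 0 -41;0 0 0 0 0 -41"
  fingers: 8.5

```text
time: 10.25
tool_pos: [511.0, 19.6, 210.2]
tcp_rot: [-90.0, 0.0, -92.3]
ft_force: [-0.0, -0.0, 0.4]
finger_gap: 85.3
```

```bash
python3 - <<'E'
from h import *
np.set_printoptions(suppress=True,precision=1)
q=readout.sense();print(q['tool_pos'],q['tcp_rot'],q['ft_force'],q['finger_gap'])
w=snap('wrist');a=snap('scene')
p=proj(a,[[511,20,0]])[0].astype(int)
C=np.zeros((600,800,3),np.uint8)
C[:300,:300]=cv2.resize(a['image'][p[1]-70:p[1]+30,p[0]-50:p[0]+50],(300,300),interpolation=cv2.INTER_CUBIC)
C[:375,300:]=cv2.resize(w['image'],(500,375),interpolation=cv2.INTER_AREA)
cv2.imwrite('pics/l.png',C[:375])
hsv=cv2.cvtColor(w['image'],cv2.COLOR_BGR2HSV);m=cv2.inRange(hsv,(0,0,180),(180,60,255))
n,_,st,ce=cv2.connectedComponentsWithStats(m)
for i in range(1,n):
    if st[i,4]>100: print(st[i],ce[i])
E
```

```text
[511.   19.6 210.2] [-90.    0.  -92.3] [-0.  -0.   0.4] 85.34113130389375
[376   0  34  10 217] [392.5   3. ]
[ 306   55  206   22 1773] [410.5  67.1]
[  57   67  110   62 4170] [113.   95.5]
[493 131  19  61 592] [505.2 170. ]
[380 140  93  25 219] [430.4 152.3]
[ 224  161   73   44 2669] [259.7 184.9]
[ 342  161   84   70 2958] [382.  193.9]
[ 134  217   83   79 2427] [185.5 251.2]
[491 217  21  30 371] [503.8 231.6]
[346 247  37  49 474] [365.4 271.2]
[ 475  267   37   86 1561] [498.1 308.1]
[165 283  19  32 286] [174.8 300.8]
[307 297  34  52 552] [320.2 326.6]
```

View pics/l.png

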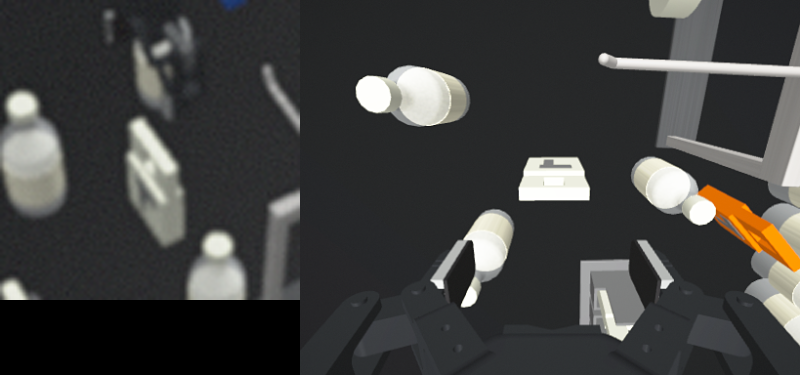

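The pack stands alone, upright; its tab top is at about (554,194) in this view, with the fingers well clear. That was picture 11 of 12, so from here I work by numbers.

```bash
python3 - <<'E'
from h import *
np.set_printoptions(suppress=True,precision=1,linewidth=150)
w=load('wrist');im=w['image'];g=im.mean(2)
for v in range(158,210,3):
    x=np.where(g[v,215:305]>150)[0]+215; print(v,x.min() if len(x) else 0,x.max() if len(x) else 0,g[v,260].round(), onz(w,[[x.min(),v],[x.max()+1,v]],120)[:,:2].ravel() if len(x) else '')
c=g[155:212,[232,250,290]].round().T; print(c)
E
```

```text
158 0 0 40.0 
161 236 283 180.0 [495.   55.  535.9  53.4]
164 233 285 229.0 [492.3  52.5 537.6  50.7]
167 232 287 229.0 [491.2  50.  539.3  48. ]
170 231 288 125.0 [490.2  47.4 540.1  45.4]
173 229 290 236.0 [488.3  44.8 541.8  42.7]
176 229 290 254.0 [488.1  42.2 541.8  40. ]
179 229 290 254.0 [487.9  39.5 541.8  37.3]
182 228 291 255.0 [486.8  36.8 542.7  34.6]
185 227 293 254.0 [485.8  34.2 544.4  31.8]
188 225 294 255.0 [483.8  31.5 545.3  29. ]
191 224 295 238.0 [482.7  28.8 546.2  26.2]
194 224 296 254.0 [482.5  26.  547.1  23.4]
197 224 296 254.0 [482.3  23.2 547.1  20.6]
200 224 296 254.0 [482.1  20.4 547.1  17.8]
203 224 295 255.0 [481.8  17.6 546.2  15. ]
206 0 0 31.0 
209 0 0 42.0 
[[ 40.  41.  41.  40.  39.  39.  40.  35.  32.  42.  89. 156. 227. 226. 235. 237. 235. 234. 233. 238. 252. 255. 254. 254. 254. 240. 232. 233. 233.
  233. 233. 233. 233. 233. 233. 233. 238. 252. 255. 254. 254. 254. 254. 254. 254. 254. 254. 254. 255. 255. 164.  29.  39.  41.  41.  41.  40.]
 [ 40.  40.  40.  40.  34.  76. 181. 237. 182. 138. 132. 130. 123. 126. 127. 125. 143. 208. 236. 239. 252. 254. 254. 255. 254. 231. 243. 255. 254.
  254. 254. 254. 254. 254. 251. 233. 239. 252. 255. 254. 254. 254. 254. 254. 254. 254. 254. 254. 255. 255.  92.  33.  38.  40.  40.  39.  40.]
 [ 40.  40.  41.  41.  41.  40.  41.  42.  39.  41.  40.  39.  39.  39.  36.  32.  45.  98. 151. 209. 252. 254. 254. 254. 253. 241. 240. 238. 236.
  234. 234. 233. 233. 233. 233. 233. 238. 252. 254. 254. 254. 254. 254. 254. 254. 254. 254. 254. 255. 255.  90.  33.  38.  40.  40.  41.  40.]]
```

Pack centre is about (514.5, 21), 64.6 mm wide, width axis at -2.3°, which the tool yaw already matches. I descend and grip the narrow edges.

Emit:
move_arm:
  motion: "0.35 0.12 -3 0 0 0;0.35 0.12 -6 0 0 0;0.35 0.12 -8 0 0 0;0.35 0.12 -10 0 0 0;0.35 0.12 -12 0 0 0;0.35 0.12 -14 0 0 0;0.35 0.12 -15.2 0 0 0;0.35 0.12 -15.2 0 0 0;0.35 0.12 -15.2 0 0 0"

```text
time: 11.1
tool_pos: [514.1, 20.8, 58.0]
tcp_rot: [-90.1, 0.0, -92.4]
ft_force: [0.2, -0.4, 0.1]
finger_gap: 85.2
```

Emit:
move_arm:
  motion: "0 0 0 0 0 0;0 0 0 0 0 0;0 0 0 0 0 0;0 0 0 0 0 0;0 0 0 0 0 0;0 0 0 0 0 0;0 0 0 0 0 0;0 0 0 0 0 0"
  fingers: 5.9
  squeeze: 35

```text
time: 11.77
tool_pos: [516.1, 20.7, 60.1]
tcp_rot: [-89.8, -0.0, -92.5]
ft_force: [-0.7, 0.3, 6.5]
finger_gap: 63.4
```

Held at 63.4 mm. I lift well above everything and move beside the sorter so the wrist camera sees the empty cell past the pack.

Emit:
move_arm:
  motion: "0 0 1 0 0 0;0 0 3 0 0 0;0 0 6 0 0 0;0 0 9 0 0 0;0 0 12 0 0 0;0 0 15 0 0 0;0 0 17 0 0 0;0 0 17 0 0 0"

```text
time: 12.43
tool_pos: [517.2, 20.6, 235.2]
tcp_rot: [-89.5, -0.0, -92.5]
ft_force: [1.2, 0.2, 0.2]
finger_gap: 63.6
```

Emit:
move_arm:
  motion: "0 -2 0 0 0 0;-0.5 -4 0 0 0 0;-1 -6 0 0 0 0;-1.5 -8 0 0 0 0;-2 -10 0 0 0 0;-2.5 -12 0 0 0 0;-2.5 -13 0 0 0 0;-2.5 -13 0 0 0 0;-2.5 -13 0 0 0 0"

```text
time: 13.18
tool_pos: [489.6, -109.1, 228.1]
tcp_rot: [-90.0, 0.0, -92.6]
ft_force: [0.4, -0.5, -0.5]
finger_gap: 63.7
```

```bash
python3 - <<'E'
from h import *
np.set_printoptions(suppress=True,precision=1)
q=readout.sense();print(q['tool_pos'],q['tcp_rot'],q['ft_force'],q['finger_gap'])
w=snap('wrist');a=snap('scene');t=snap('top')
for nm,z in [('cell?',10)]:
    print(proj(w,[[600,-210,10],[600,-210,108],[545,-130,6],[655,-130,6],[545,-290,6],[655,-290,6]]))
p=proj(a,[[600,-210,60]])[0].astype(int);print(p)
C=np.zeros((600,800,3),np.uint8)
C[:600,:]=cv2.resize(w['image'],(800,600),interpolation=cv2.INTER_CUBIC)
C[400:600,:200]=cv2.resize(a['image'][p[1]-40:p[1]+40,p[0]-40:p[0]+40],(200,200),interpolation=cv2.INTER_CUBIC)
cv2.imwrite('pics/m.png',C)
E
```

```text
[ 489.6 -109.1  228.1] [-90.    0.  -92.6] [ 0.4 -0.5 -0.5] 63.73768748468378
[[336.8 234.5]
 [361.  273.5]
 [298.1 181.7]
 [378.8 178.2]
 [298.2 281.8]
 [369.5 279. ]]
[177 272]
```

View pics/m.png

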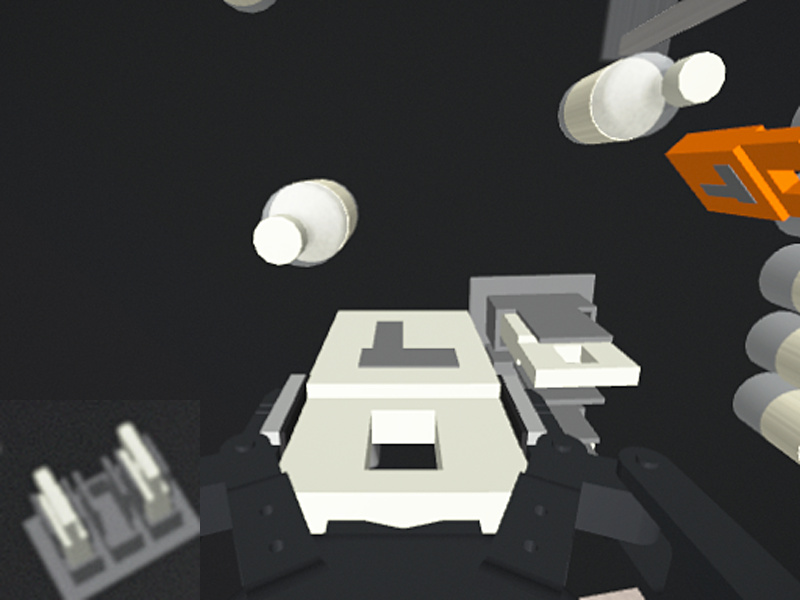

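This last picture shows the held pack upright with window and foot fine. The sorter's near base edge runs from (470,277) to (594,274), and the near filled pack's tab top at (585,376) hides the empty cell. I move so the camera is straight above the empty cell (pack foot at 170 mm, tops at 130 mm) and measure by numbers.

Emit:
move_arm:
  motion: "2 -2.5 0 0 0 0;4 -5 0 0 0 0;6 -7.5 0 0 0 0;8 -10 0 0 0 0;10 -12.5 0 0 0 0;11 -15 0 0 0 0;11 -17.6 0 0 0 0;11 -17.6 0 0 0 0;11 -17.6 0 0 0 0;11 -17.6 0 0 0 0"

```text
time: 14.17
tool_pos: [599.8, -284.1, 227.9]
tcp_rot: [-90.0, 0.0, -92.5]
ft_force: [0.1, -0.6, -1.5]
finger_gap: 63.6
```

```bash
python3 - <<'E'
from h import *
np.set_printoptions(suppress=True,precision=1,linewidth=200)
w1=load('wrist')
print('prev base edge',onz(w1,[[300.8,177.3],[380.2,175.4]],6),'near pack top',onz(w1,[[342.4,247],[409.6,245]],130))
q=readout.sense();print(q['tool_pos'],q['tcp_rot'])
w=snap('wrist');cv2.imwrite('pics/n.png',w['image'])
T=np.array(w['world_to_cam']);print((-T[:3,:3].T@T[:3,3]).round(1))
print(proj(w,[[600,-206,10],[545,-126,6],[655,-129,6],[545,-286,6],[600,-206,108]]))
g=w['image'].mean(2)
# intensity profiles along world y at world x = fixed heights
ys=np.arange(-120,-296,-2.0)
for x,z in [(600,10),(600,108),(560,46),(550,6)]:
    P=proj(w,[[x,y,z] for y in ys]); v=cv2.remap(g.astype(np.float32),P[:,0].astype(np.float32)[None],P[:,1].astype(np.float32)[None],1)[0]
    print(x,z);print(np.c_[ys,v].round().astype(int)[:, :].T.tolist()[1])
E
```

```text
prev base edge [[ 548.6 -124.     6. ]
 [ 656.6 -126.1    6. ]] near pack top [[ 570.9 -164.1  130. ]
 [ 636.4 -165.   130. ]]
[ 599.8 -284.1  227.9] [-90.    0.  -92.5]
[ 604.3 -205.8  370.5]
[[254.4 107.8]
 [204.6  39. ]
 [298.1  37.3]
 [216.5 171.7]
 [253.1 107.9]]
600 10
[153, 141, 72, 60, 252, 249, 248, 248, 248, 248, 248, 249, 253, 141, 252, 249, 239, 145, 250, 249, 244, 144, 150, 148, 73, 74, 75, 74, 74, 140, 149, 148, 150, 103, 73, 80, 148, 148, 147, 148, 148, 148, 148, 148, 147, 146, 146, 147, 147, 145, 117, 108, 126, 147, 147, 147, 141, 111, 108, 108, 108, 108, 139, 145, 161, 241, 248, 247, 230, 241, 248, 246, 223, 245, 248, 248, 248, 248, 247, 247, 248, 248, 98, 111, 138, 147, 135, 44]
600 108
[0, 31, 31, 32, 32, 33, 31, 32, 32, 31, 28, 148, 154, 77, 113, 249, 248, 248, 249, 249, 249, 156, 251, 251, 142, 249, 250, 145, 151, 76, 75, 74, 73, 152, 148, 150, 79, 75, 151, 148, 148, 148, 148, 147, 147, 147, 146, 147, 118, 110, 145, 147, 148, 116, 108, 109, 107, 148, 148, 238, 248, 235, 245, 248, 223, 249, 248, 247, 247, 248, 249, 186, 108, 138, 143, 54, 32, 34, 33, 33, 34, 33, 3
[... 192 characters left out ...]
9, 149, 149, 149, 149, 149, 149, 148, 149, 149, 148, 149, 148, 147, 148, 148, 148, 148, 148, 148, 148, 148, 148, 148, 148, 147, 147, 147, 147, 147, 147, 147, 147, 146, 156, 202, 228, 249, 248, 248, 248, 247, 248, 249, 251, 35, 32, 32, 33, 33, 33, 33, 32, 33, 33]
550 6
[33, 32, 32, 137, 150, 148, 144, 141, 141, 142, 146, 151, 150, 148, 145, 146, 148, 150, 149, 151, 151, 148, 149, 150, 150, 150, 151, 150, 151, 151, 151, 151, 150, 149, 149, 150, 150, 151, 150, 150, 150, 149, 150, 150, 150, 150, 150, 148, 149, 149, 149, 149, 149, 149, 149, 149, 149, 149, 149, 149, 148, 147, 148, 147, 148, 148, 148, 148, 147, 148, 147, 146, 143, 140, 145, 155, 166, 168, 174, 183, 180, 162, 60, 30, 33, 33, 33, 33]
```

The geometry checks out: cell walls are seen at y = -191 and -219, which is 28 mm inside at both floor and mouth height, so the centre is y about -205.1. Now the lengthwise centre, the yaw, and the held pack.

```bash
python3 - <<'E'
from h import *
np.set_printoptions(suppress=True,precision=1,linewidth=200)
w=load('wrist');g=w['image'].mean(2).astype(np.float32)
def prof(P):
    p=proj(w,P).astype(np.float32);return cv2.remap(g,p[:,0][None],p[:,1][None],1)[0]
def edges(c,v,th=18):
    d=np.diff(v);out=[]
    for i in range(1,len(d)-1):
        if abs(d[i])>=th/2 and abs(d[i])>=abs(d[i-1]) and abs(d[i])>abs(d[i+1]) and abs(v[i+2]-v[i-1])>th: out.append((round((c[i]+c[i+1])/2,1),int(v[i+2]-v[i-1])))
    return out
xs=np.arange(535,670,1.);ys=np.arange(-183,-230,-1.)
for y in(-200,-205,-210):
  for z in(6,10,46): print('x prof',y,z,edges(xs,prof([[x,y,z] for x in xs])))
for x in(582,590,600,610,618): print('y prof z108',x,edges(ys,prof([[x,y,108] for y in ys])))
for x in(555,645):
  yy=np.arange(-115,-135,-1.);print('base edge',x,edges(yy,prof([[x,y,6] for y in yy])))
yy=np.arange(-255,-310,-1.)
for x in(575,585,615,625): print('held y z290',x,edges(yy,prof([[x,y,290] for y in yy])))
E
```

```text
x prof -200 6 [(np.float64(547.5), 106), (np.float64(561.5), -74), (np.float64(565.5), 89), (np.float64(638.5), -83), (np.float64(641.5), 75), (np.float64(656.5), -110)]
x prof -200 10 [(np.float64(548.5), 106), (np.float64(561.5), -79), (np.float64(565.5), 82), (np.float64(637.5), -70), (np.float64(641.5), 80), (np.float64(656.5), -98)]
x prof -200 46 [(np.float64(553.5), 110), (np.float64(566.5), -76), (np.float64(569.5), 87), (np.float64(634.5), -82), (np.float64(637.5), 78), (np.float64(650.5), -110)]
x prof -205 6 [(np.float64(547.5), 121), (np.float64(561.5), -85), (np.float64(564.5), 67), (np.float64(638.5), -82), (np.float64(641.5), 75), (np.float64(656.5), -110)]
x prof -205 10 [(np.float64(547.5), 106), (np.float64(561.5), -78), (np.float64(565.5), 82), (np.float64(637.5), -70), (np.float64(641.5), 80), (np.float64(655.5), -108)]
x prof -205 46 [(np.float64(553.5), 119), (np.float64(565.5), -76), (np.float64(569.5), 84), (np.float64(634.5), -80), (np.float64(637.5), 78), (np.float64(650.5), -111)]
x prof -210 6 [(np.float64(546.5), 103), (np.float64(560.5), -74), (np.float6
[... 1063 characters left out ...]
loat64(-215.5), -39), (np.float64(-219.5), 39), (np.float64(-225.5), -40)]
y prof z108 618 [(np.float64(-185.5), 76), (np.float64(-191.5), -76), (np.float64(-195.5), 76), (np.float64(-215.5), -40), (np.float64(-219.5), 39), (np.float64(-225.5), -40)]
base edge 555 [(np.float64(-124.5), 214)]
base edge 645 [(np.float64(-126.5), 225)]
held y z290 575 [(np.float64(-258.5), -48), (np.float64(-262.5), -44), (np.float64(-264.5), 151), (np.float64(-269.5), -168)]
held y z290 585 [(np.float64(-275.5), 40), (np.float64(-283.5), -205)]
held y z290 615 [(np.float64(-276.5), 38), (np.float64(-284.5), -204)]
held y z290 625 [(np.float64(-259.5), 183), (np.float64(-277.5), 37), (np.float64(-280.5), -199)]
```

Cell centre is about (601.5, -205.4), with the floor 565.5 to 637.5 (72 mm, as given) and yaw about -1.2°. Held pack yaw is about -2. Move over the cell with a +1.3° turn.

Emit:
move_arm:
  motion: "0.05 2 0 0 0 0.5;0.1 4 0 0 0 1;0.17 6 0 0 0 1.3;0.17 7.3 0 0 0 1.3;0.17 7.86 0 0 0 1.3;0.17 7.86 0 0 0 1.3;0.17 7.86 0 0 0 1.3;0.17 7.86 0 0 0 1.3"

```text
time: 14.88
tool_pos: [601.2, -207.3, 228.4]
tcp_rot: [-90.0, -0.0, -91.2]
ft_force: [-0.6, 0.1, -0.6]
finger_gap: 63.4
```

Emit:
move_arm:
  motion: "0 0 -1 0 0 0;0 0 -2 0 0 0;0 0 -3 0 0 0;0 0 -4 0 0 0;0 0 -4.8 0 0 0;0 0 -4.8 0 0 0;0 0 -4.8 0 0 0;0 0 -4.8 0 0 0"

```text
time: 15.55
tool_pos: [601.5, -206.7, 180.6]
tcp_rot: [-90.0, -0.0, -91.2]
ft_force: [-0.3, 0.3, 0.3]
finger_gap: 63.8
```

Emit:
move_arm:
  motion: "0 0.06 0 0 0 0;0 0.12 0 0 0 0;0 0.12 0 0 0 0;0 0.12 0 0 0 0;0 0.12 0 0 0 0"

```text
time: 15.97
tool_pos: [601.4, -205.5, 180.6]
tcp_rot: [-90.0, -0.0, -91.2]
ft_force: [0.3, 0.5, -0.6]
finger_gap: 63.4
```

Emit:
move_arm:
  motion: "0 0 -0.4 0 0 0;0 0 -0.8 0 0 0;0 0 -1.2 0 0 0;0 0 -1.6 0 0 0;0 0 -2 0 0 0;0 0 -2 0 0 0"

```text
time: 16.47
tool_pos: [600.6, -205.2, 158.7]
tcp_rot: [-90.1, 0.0, -91.2]
ft_force: [0.0, 0.2, -1.6]
finger_gap: 63.8
```

The foot is 10 mm inside the mouth with no contact force. Continue down.

Emit:
move_arm:
  motion: "0 0 -0.7 0 0 0;0 0 -1.4 0 0 0;0 0 -2.1 0 0 0;0 0 -2.8 0 0 0;0 0 -3.5 0 0 0;0 0 -4.2 0 0 0;0 0 -5 0 0 0;0 0 -5 0 0 0;0 0 -5 0 0 0"

```text
time: 17.22
tool_pos: [600.7, -205.2, 109.3]
tcp_rot: [-90.1, 0.0, -91.2]
ft_force: [1.0, 0.1, -1.1]
finger_gap: 63.7
```

Emit:
move_arm:
  motion: "0 0 -0.5 0 0 0;0 0 -1 0 0 0;0 0 -1.5 0 0 0;0 0 -2 0 0 0;0 0 -2.6 0 0 0;0 0 -2.6 0 0 0;0 0 -2.6 0 0 0"

```text
time: 17.8
tool_pos: [600.8, -205.2, 83.5]
tcp_rot: [-90.1, 0.0, -91.2]
ft_force: [0.0, -0.6, -0.3]
finger_gap: 63.5
```

Emit:
move_arm:
  motion: "0 0 -0.3 0 0 0;0 0 -0.6 0 0 0;0 0 -0.9 0 0 0;0 0 -1.2 0 0 0;0 0 -1.2 0 0 0"

```text
time: 18.22
tool_pos: [600.8, -205.2, 71.3]
tcp_rot: [-90.1, 0.0, -91.2]
ft_force: [-0.6, 0.7, -0.1]
finger_gap: 63.6
```

Emit:
move_arm:
  motion: "0 0 -0.1 0 0 0;0 0 -0.15 0 0 0;0 0 -0.15 0 0 0"

```text
time: 18.47
tool_pos: [601.3, -205.5, 70.8]
tcp_rot: [-90.0, -0.0, -91.2]
ft_force: [-0.8, 0.4, 0.1]
finger_gap: 63.6
```

Emit:
move_arm:
  motion: "0 0 -0.1 0 0 0;0 0 -0.1 0 0 0;0 0 -0.1 0 0 0"

```text
time: 18.72
tool_pos: [601.6, -205.6, 70.2]
tcp_rot: [-90.0, -0.0, -91.2]
ft_force: [0.6, 0.3, 1.6]
finger_gap: 63.2
```

Emit:
move_arm:
  motion: "0 0 -0.1 0 0 0;0 0 -0.1 0 0 0;0 0 -0.1 0 0 0"

```text
time: 18.97
tool_pos: [601.6, -205.7, 70.2]
tcp_rot: [-90.0, -0.0, -91.2]
ft_force: [-4.0, 1.3, 9.7]
finger_gap: 63.4
```

Floor contact at TCP z = 70.2, where predicted, with force rising to 10 N. Release and retreat straight up.

Emit:
move_arm:
  motion: "0 0 0.1 0 0 0;0 0 0.1 0 0 0;0 0 0.1 0 0 0;0 0 0.1 0 0 0;0 0 0.1 0 0 0;0 0 0.1 0 0 0"
  fingers: 8.5

```text
time: 19.47
tool_pos: [601.2, -205.4, 69.5]
tcp_rot: [-90.0, 0.0, -91.2]
ft_force: [-0.1, 0.4, -0.4]
finger_gap: 85.2
```

Emit:
move_arm:
  motion: "0 0 1 0 0 0;0 0 3 0 0 0;0 0 6 0 0 0;0 0 9 0 0 0;0 0 12 0 0 0;0 0 15 0 0 0;0 -2 17 0 0 0;0 -4 17 0 0 0;0 -4 17 0 0 0;0 -4 17 0 0 0"

```text
time: 20.3
tool_pos: [601.2, -246.3, 240.6]
tcp_rot: [-90.0, -0.0, -91.3]
ft_force: [0.4, 0.3, -0.6]
finger_gap: 84.9
```

```bash
python3 - <<'E'
from h import *
np.set_printoptions(suppress=True,precision=1,linewidth=200)
q=readout.sense();print(q['tool_pos'],q['ft_force'],q['finger_gap'])
w=snap('wrist');g=w['image'].mean(2).astype(np.float32)
T=np.array(w['world_to_cam']);print((-T[:3,:3].T@T[:3,3]).round(1))
hsv=cv2.cvtColor(w['image'],cv2.COLOR_BGR2HSV);m=cv2.inRange(hsv,(0,0,190),(180,60,255))
n,_,st,ce=cv2.connectedComponentsWithStats(m)
for i in range(1,n):
    if st[i,4]>150: print(st[i],ce[i],onz(w,[ce[i]],130)[0])
def prof(P):
    p=proj(w,P).astype(np.float32);return cv2.remap(g,p[:,0][None],p[:,1][None],1)[0].round().astype(int).tolist()
ys=np.arange(-190,-222,-1.)
for x in(580,601,623): print(x,prof([[x,y,130] for y in ys]))
xs=np.arange(560,645,1.)
for y in (-201.5,-205,-208):print(y,prof([[x,y,130] for x in xs]))
E
```

```text
[ 601.2 -246.3  240.6] [ 0.4  0.3 -0.6] 84.90571058290942
[ 603.9 -167.8  383.2]
[ 47   0  55  32 971] [70.4 13.2] [455.8 -92.3 130. ]
[464   0  48  34 851] [487.5  17.3] [ 791.1 -102.3  130. ]
[ 437   39   75   60 2844] [478.9  67. ] [ 792.  -139.2  130. ]
[ 219   87   75   24 1657] [255.8  98. ] [ 602.7 -160.2  130. ]
[ 428  104   84   53 3047] [471.5 125.7] [ 795.8 -187.7  130. ]
[ 222  129   71   29 1701] [257.1 145.3] [ 602.9 -200.9  130. ]
[ 418  150   94   78 3832] [471.5 181.2] [ 806.7 -239.3  130. ]
[ 223  166   68   39 1774] [256.5 189.7] [ 601.3 -243.1  130. ]
[ 467  214   45  139 3773] [494.6 281.8] [ 856.4 -352.9  130. ]
[ 237  312  116   37 1530] [310.1 328.4] [ 658.7 -410.   130. ]
580 [240, 251, 252, 253, 249, 228, 221, 222, 225, 241, 252, 252, 252, 252, 252, 252, 252, 252, 252, 252, 253, 213, 118, 116, 122, 139, 150, 155, 158, 172, 206, 226]
601 [228, 251, 252, 252, 251, 242, 250, 252, 251, 242, 248, 252, 252, 252, 252, 252, 252, 252, 252, 252, 253, 235, 162, 112, 118, 134, 154, 158, 153, 128, 118, 118]
623 [205, 246, 253, 252, 253, 248, 228, 221, 221, 225, 242, 252,
[... 662 characters left out ...]
 252, 252, 252, 252, 252, 252, 252, 252, 252, 252, 252, 252, 252, 252, 252, 252, 252, 252, 252, 252, 252, 252, 252, 252, 252, 252, 252, 252, 252, 252, 252, 252, 252, 252, 252, 252, 252, 252, 252, 252, 252, 252, 252, 252, 252, 253, 244, 191, 154, 159, 156, 105, 43, 35, 37, 36, 37]
-208 [36, 37, 35, 37, 35, 44, 141, 162, 161, 157, 199, 247, 253, 252, 252, 252, 252, 252, 252, 252, 252, 252, 252, 252, 252, 252, 252, 252, 252, 252, 252, 252, 252, 252, 252, 252, 252, 252, 252, 252, 252, 252, 252, 252, 252, 252, 252, 252, 252, 252, 252, 252, 252, 252, 252, 252, 252, 252, 252, 252, 252, 252, 252, 252, 252, 252, 252, 252, 252, 252, 252, 252, 252, 253, 247, 195, 154, 159, 151, 101, 45, 36, 36, 37, 38]
```

The released pack measures 64.5 x 12 mm at z = 130, which is the height for standing on the floor. Its centre is (602.7, -205.1) against the cell's (601.6, -205.4), aligned. The gripper is clear, so I hand in.

```bash
python3 -c "
from h import *
print(r.hand_in())"
```

```text
the job is handed in; nothing more can be done
None
```

The square pack is standing in the empty middle cell of the sorter, released, and the job is handed in at about 20 s of the 69 s allowed. No verdict was reported.

**What I did:**
- **Off the peg:** I gripped the outer strip of the hang tab from above and raised the pack about 17 mm. Then I slid it off the -y peg; wrist force readings between moves were low.
- **On the table:** I stood it at about (514, 21) and let go. It stayed upright by itself.
- **Into the cell:** I took it across its narrow edges and lowered it, held, until it touched the cell floor. I pressed to about 10 N, then released and moved straight up.

**Last checks (wrist camera):**
- **Height:** the tab top measures 64.5 x 12 mm when read at 130 mm. That fits the pack standing on the cell floor.
- **Position:** it is about 1 mm off the cell centre lengthwise and 0.3 mm across, and its yaw matches the cell's at about -1.2°.
- **Gripper:** it is well clear of everything.

**Not confirmed:**
- **Other objects:** I did not measure the round packs, bottles, jar, tape roll and stapler again at the end. I planned every move to clear them. The last pictures that showed the round packs and the bottles near the path had them in place.
- **Held pack position:** the wrist measurement of the pack while held differed by about 2 mm from the expected y. It was close to the camera and partly hidden by the gripper. I used the measurement from before the grip instead, and the final check agreed with it.

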